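# Unclip the battery cover and take the pack out

### The job

Open the battery compartment of the grey timing tester: squeeze the two orange snap tabs of its black cover towards each other, lift the cover straight off and lay it flat on the cork mat, tabs up as it came off. Then take the blue battery pack out of the compartment and lay it flat on the cork mat as well, beside the cover. Set both down rather than dropping them, and do not disturb the other things on the bench.

Things in the scene. Friction and masses are not known exactly. Their poses are not given: they have to be found in the camera images.
- tester: Timing tester, fixed to the bench, lying on its face, back up: light grey shell on a darker tray, 110 (x) x 190 (y) x 44 mm high, four rubber feet 3 mm high on its upper corners. Origin: centre of its underside; z up. Its battery compartment is centred at x = 0, y = +25 mm, shut by the black cover; the compartment's floor is 11 mm above the tester's underside.
- bay_center (a point): Centre of the compartment's mouth, at the height of the tester's upper face (44 mm above the bench); axes as the tester's. With the cover off the mouth is 54 mm (x) by 92 mm (y). Its long edges are lips 4 mm thick, 4 mm below the upper face, under which the cover's tabs hook; below them the compartment is 68 by 104 mm.
- cover_grip (a point): Where to grasp the cover: midway between its two orange tabs, half-way up. The tabs stand up as ears 24 mm wide (y), outer faces 28 mm either side of this point along x (56 mm apart, 46 mm when fully squeezed), reaching from 9 mm below to 9 mm above it. In place, the tester's upper face is 9 mm below this point. z is up when the cover is right way up.
- cover: The loose cover, 60 g: black plate 61 mm (x) by 101 mm (y), 3.5 mm thick, sunk almost flush in the tester with 1 mm of play. Origin: on its centre line, level with its feet (end ribs and tab ends), 22 mm below point cover_grip, same axes; it stands level on these feet. Held only by a hook on each tab, 3 mm under the lip; with both tabs squeezed in it lifts straight up.
- tab_near (a joint): How far the tab on the cover's -x side is pressed in (m): 0 relaxed, 0.005 fully in. It springs back; about 1 N starts it, 3.5 N holds it fully in. Its hook is clear of the lip from 0.003 to 0.004 on.
- tab_far (a joint): The same for the tab on the cover's +x side (pressed towards the other tab).
- pack_center (a point): Centre of the loose battery pack: blue block with a yellow band and two brass contacts on one end, 40 mm (x) by 24 mm (y) by 18 mm (z), 50 g. It lies on the compartment's floor under the cover, long side roughly along the tester's x, with 25 mm or more to the mouth on either side along y; its top is 15 mm below the tester's upper face.
- pack: The battery pack: origin at the centre of its underside, 9 mm below point pack_center, same axes.
- mat: Cork mat fixed to the bench, 180 mm (x) by 150 mm (y), 4 mm thick; origin: centre of its underside, z up. Empty at the start.
- microscope: Obstacle, fixed: grey stereo microscope. Its foot and a post 310 mm high stand about 0.4 m ahead and 0.43 m to the right of the robot's base; an arm runs from the post at 100 mm height to the head, whose eyepieces reach 250 mm high at 0.20 to 0.35 m ahead and 0 to 0.16 m to the right. Pass over it.
- loupe_1: Bystander: black watchmaker's eyeglass standing on the bench, 34 mm across, 28 mm high; origin at the centre of its underside.
- tilt_anvil: Bystander: steel block with an inclined tube, 40 x 52 x 57 mm; origin at its underside.
- amber_tin: Bystander: round amber box, 39 mm across, 18 mm high; origin at the centre of its underside.
Not all that is in view belongs to the job. There is more than one size of the cover; the job needs the larger.

How it is judged:
By the outcome, as a careful person would: the job done as asked, in the order asked, and still so for the second after the job is handed in, with the robot touching nothing.
It also fails if it takes over 58 s, if anything falls off the work surface, if the arm or the gripper's body presses on something with over 40 N, if the wrist force passes 120 N, or if a joint passes its speed limit or range.

### The arm

A 7-joint arm with a two-finger parallel gripper is mounted at the origin on a cart in front of the work surface, level with it; the furniture and walls round the work are solid. World frame = base frame: x ahead of the robot, y to its left, z up, the work surface at z = 0. Lengths are in m, angles in rad, forces in N, time in s.
With the tool pointing down it reaches from about 0.425 to 0.925 m from the base axis. Payload 6.8 kg.
Tool frame: the origin (TCP) lies at the very end of the fingers, on their centre line; the grasp point (between the pads) lies 19 mm behind it; z points along the fingers, y is the line along which they close (so a half turn about z gives the same grasp; the last joint's range is limited). The gripper opens to 85 mm and grips with 20 to 120 N. Pads are 22 mm wide; open, the fingers measure 114 mm over their backs; the gripper's body (76 mm by 85 mm) begins 54 mm behind the grasp point. The pads swing forward as they close: fully open they stand 13 mm farther back than shut.
Start: joints at [-1.302, 0.477, 0.022, 1.555, -0.011, 1.109, -0.083], TCP at [0.248, 0.628, 0.231] pointing down, gripper open.
Joint ranges: [-2.96, 2.96], [-0.34, 2.1], [-1.41, 1.46], [0.24, 2.44], [-1.37, 4.51], [0.17, 1.92], [-2.96, 2.96]. Speed limits (rad/s): [2.39, 2.39, 3.14, 3.14, 3.14, 3.14, 3.14].

### API

Orientations are given as a unit quaternion [w, x, y, z].
In Python, from station import get_obs, read_camera, hand_in gives the robot as it stands.
- The arm moves only by the tool arm_command, never from a script. Its argument "commands" is one flat list of numbers, 7 for each row, row after row: the shift along the tool's x, y, z in m, then the turn, a rotation vector about the tool's x, y, z in degrees, then the opening, from 0 (shut) to 1 (fully open). In form: [tx, ty, tz, rx, ry, rz, fingers, tx, ty, tz, rx, ry, rz, fingers, ...]. A call has 1 to 8 rows; each row is the pose to reach, as a shift and turn from the pose commanded when the call began, along the tool's axes at that moment; what a row does not reach only later rows make up. A row lasts 1/10 s, in which the tool goes at most 50 mm and 8.59 degrees, less where a joint would pass 70% of its speed; a pose out of reach is approached as far as the arm can. A call with a gripper value outside its range is refused whole. The fingers move at their own pace and stop on an object; "force" is the grip in N (left out, the last holds). Time passes only in rows, so rows that repeat a pose let the fingers close. It gives the time, the measured TCP pose, the force, the opening and the grip force at its end, in the units of the state.
- get_obs(): the state, without advancing time (a new reading comes with each control period).
- read_camera(name): name is "scene" or "top" or "wrist"; returns a dict with "img" (420x560x3 uint8, red, green, blue), "camera_matrix" (3x3 intrinsics, pixels), "pose" (4x4, takes a point from camera to world coordinates). Camera axes: x right, y down, z forward; pixel columns grow to the right and rows downward; lengths in m; the calibration is good to about 2 mm. A picture is of the moment at which its call begins. There is no depth.
- hand_in(): hands the job in; it is judged then, once.
The state is a dict: "t": time; "q": joint angles; "joint_vel": joint speeds; "joint_torque": joint torques, N m; "eef_pos": TCP position; "tool_rot": TCP orientation; "contact_force": force on the tool from outside, world axes, zero at the start; "torque": the same for the moment, N m; "gripper_width": opening from 0.0 (shut) to 1.0 (fully open); "grasp_force": force on a finger pad.
Only numpy, scipy, OpenCV 4.12 (cv2) and the standard library are available. Lean on these libraries where they do the work, as an engineer would, in place of code of your own. Each camera call takes 0.05 s, during which the arm holds its last target. There are 200 camera calls.

## Working session

There is one attempt and no reset: what is moved stays moved. The work goes in short steps, Python scripts to look and compute and a tool call to move; the robot and the scene stay as the last step left them, time stands still between calls to the robot, and variables do not carry over. Pictures are saved under pics/ and viewed, at most 10 in all, crops included, and the job is handed in when it is done.

Besides the shell and the picture viewer there is one more tool, called after "Request:" by a JSON object that holds its "api" and its "payload". arm_command: Moves the arm, as the interface text tells. Its arguments: {"type":"object","properties":{"commands":{"type":"array","items":{"type":"number"}},"force":{"type":"number"}},"required":["commands"]}

```bash
mkdir -p pics; cat > h.py <<'E'
import numpy as np, cv2
from station import get_obs, read_camera, hand_in
from scipy.spatial.transform import Rotation as R
def cam(n,save=None):
    c=read_camera(n)
    np.savez(f'{n}.npz',**c)
    if save: cv2.imwrite(f'pics/{save}.png',c['img'][:,:,::-1])
    return c
def ray(c,uv,z):
    uv=np.atleast_2d(np.array(uv,float)); K=c['camera_matrix'];P=c['pose']
    d=(P[:3,:3]@np.linalg.inv(K)@np.c_[uv,np.ones(len(uv))].T).T
    o=P[:3,3]
    return o+d*((z-o[2])/d[:,2])[:,None]
def rel(target, yaw=None):
    "shift in tool axes to world target"
    o=get_obs(); q=o['tool_rot']; r=R.from_quat([q[1],q[2],q[3],q[0]])
    return r.inv().apply(np.array(target)-o['eef_pos']), r.as_matrix()
E
python3 - <<'E'
from h import *
o=get_obs(); print({k:np.round(v,3) for k,v in o.items()})
a=cam('scene');b=cam('top');
for c in (a,b): print(c['pose'].round(3),c['camera_matrix'].round(0))
cv2.imwrite('pics/a.png',a['img'][:,:,::-1]);cv2.imwrite('pics/b.png',b['img'][:,:,::-1])
E
```

```text
{'t': np.float64(0.0), 'q': array([-1.302,  0.478,  0.022,  1.556, -0.012,  1.109, -0.083]), 'joint_vel': array([ 0.001, -0.001,  0.   , -0.001,  0.   ,  0.   , -0.001]), 'joint_torque': array([-0.0000e+00, -5.9643e+01,  1.6080e+00, -2.8119e+01,  1.3000e-02,
        9.0000e-03,  0.0000e+00]), 'eef_pos': array([0.248, 0.627, 0.23 ]), 'tool_rot': array([-0.   ,  0.187,  0.982, -0.001]), 'contact_force': array([-0.577,  0.832,  0.211]), 'torque': array([-0.042,  0.022,  0.009]), 'grasp_force': np.float64(0.0), 'gripper_width': np.float64(0.998)}
[[ 0.54  -0.487  0.686 -0.274]
 [-0.841 -0.29   0.457 -0.516]
 [-0.024 -0.824 -0.566  0.75 ]
 [ 0.     0.     0.     1.   ]] [[500.   0. 275.]
 [  0. 500. 210.]
 [  0.   0.   1.]]
[[-0.014 -0.999  0.053  0.471]
 [-1.     0.013 -0.017  0.029]
 [ 0.017 -0.053 -0.998  1.146]
 [ 0.     0.     0.     1.   ]] [[483.   0. 278.]
 [  0. 483. 203.]
 [  0.   0.   1.]]
```

View pics/a.png

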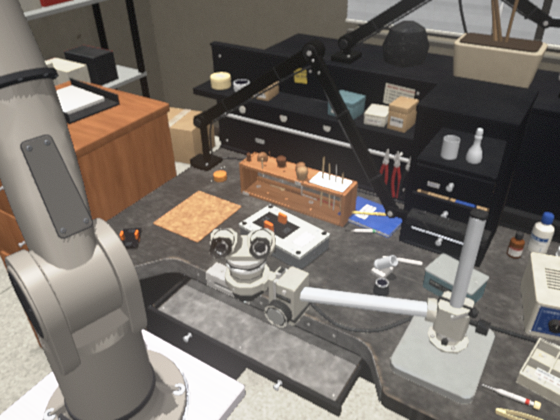

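View pics/b.png

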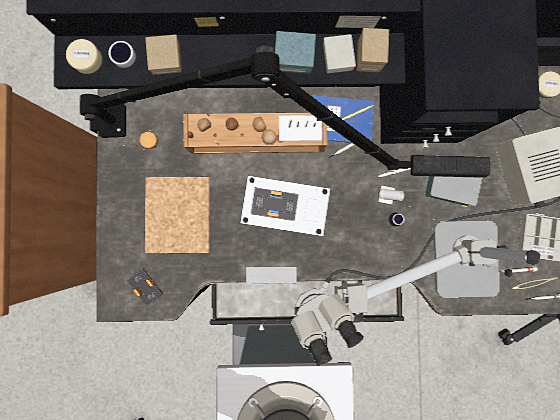

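The scene picture shows the tester near (285,235), the mat at (198,214) and a small decoy cover on the bench at (130,237). In the top picture the tester is at (285,205), with the cover's tabs near (275,192) and (274,215). The mat is at (177,215), the decoy at (146,287) and the amber tin at (148,139).

```bash
cat > m.py <<'E'
from h import *
def blobs(c,mask,amin=8):
    n,l,s,ce=cv2.connectedComponentsWithStats(mask.astype(np.uint8))
    return [(s[i,4],ce[i],(l==i)) for i in range(1,n) if s[i,4]>=amin]
def hsv(c): return cv2.cvtColor(c['img'],cv2.COLOR_RGB2HSV)
def orange(c):
    h=hsv(c).astype(int); return (h[...,0]>4)&(h[...,0]<22)&(h[...,1]>170)&(h[...,2]>120)
E
python3 - <<'E'
from m import *
for n in('top','scene'):
    c=dict(np.load(n+'.npz'))
    print(n)
    for a,ce,m in blobs(c,orange(c)):
        if a<400: print(a,ce.round(1),ray(c,ce,.055)[0].round(4), ray(c,ce,0.018)[0].round(4))
c=dict(np.load('top.npz')); h=hsv(c).astype(int)
w=(h[...,1]<40)&(h[...,2]>170); w[:170]=0;w[240:]=0;w[:,:230]=0;w[:,340:]=0
for a,ce,m in blobs(c,w,300):
    r=cv2.minAreaRect(np.argwhere(m)[:,::-1].astype(np.float32)); p=ray(c,cv2.boxPoints(r),.044)
    print('tester',a,p.round(4),p.mean(0).round(4),np.linalg.norm(np.diff(p,axis=0),axis=1).round(4))
w=(h[...,0]>5)&(h[...,0]<22)&(h[...,1]>70)&(h[...,2]>100); w[:165]=0;w[265:]=0;w[:,:130]=0;w[:,225:]=0
for a,ce,m in blobs(c,w,1000):
    r=cv2.minAreaRect(np.argwhere(m)[:,::-1].astype(np.float32)); p=ray(c,cv2.boxPoints(r),.004)
    print('mat',a,p.round(4),p.mean(0).round(4),np.linalg.norm(np.diff(p,axis=0),axis=1).round(4))
E
```

```text
top
scene
10 [281.8 215. ] [0.5572 0.0196 0.055 ] [0.6015 0.0481 0.018 ]
18 [268.6 223.4] [0.512  0.0281 0.055 ] [0.5539 0.0571 0.018 ]
23 [121.6 235. ] [0.2993 0.2953 0.055 ] [0.3298 0.3385 0.018 ]
23 [136.2 233.4] [0.3213 0.2706 0.055 ] [0.353  0.3125 0.018 ]
tester 2750 [[ 0.487   0.0974  0.044 ]
 [ 0.5956  0.0794  0.044 ]
 [ 0.5634 -0.1107  0.044 ]
 [ 0.4549 -0.0916  0.044 ]] [ 0.5252 -0.0064  0.044 ] [0.11   0.1928 0.1102]
mat 4906 [[0.5988 0.323  0.004 ]
 [0.597  0.1719 0.004 ]
 [0.4175 0.1731 0.004 ]
 [0.4197 0.3229 0.004 ]] [0.5082 0.2477 0.004 ] [0.1511 0.1795 0.1498]
```

Request:
{"api": "arm_command", "payload": {"commands": [-0.25,-0.235,0,0,0,40,1,-0.25,-0.235,0,0,0,40,1,-0.25,-0.235,0,0,0,40,1,-0.25,-0.235,0,0,0,40,1,-0.25,-0.235,0,0,0,40,1,-0.25,-0.235,0,0,0,40,1,-0.25,-0.235,0,0,0,40,1,-0.25,-0.235,0,0,0,40,1]}}

```text
t: 0.9
eef_pos: [0.3971, 0.3105, 0.2312]
tool_rot: [0.001, 0.516, 0.856, -0.001]
contact_force: [-0.1, 0.2, -0.2]
gripper_width: 1.003
grasp_force: 0.0
```

```bash
python3 - <<'E'
from h import *
o=get_obs();print(o['t'],o['eef_pos'].round(4),o['q'].round(2));v,m=rel([.5294,.0183,.23]);print(v.round(4),m.round(3))
print(np.degrees(np.arctan2(m[1,1],m[0,1])))
E
```

```text
0.9 [0.3971 0.3105 0.2312] [-1.03  0.2   0.28  1.97 -0.06  0.98 -0.24]
[-0.3201 -0.0195  0.002 ] [[-0.467  0.884  0.   ]
 [ 0.884  0.467 -0.002]
 [-0.002 -0.001 -1.   ]]
27.84898422134109
```

Request:
{"api": "arm_command", "payload": {"commands": [-0.32,-0.02,0,0,0,37.4,1,-0.32,-0.02,0,0,0,37.4,1,-0.32,-0.02,0,0,0,37.4,1,-0.32,-0.02,0,0,0,37.4,1,-0.32,-0.02,0,0,0,37.4,1,-0.32,-0.02,0,0,0,37.4,1,-0.32,-0.02,0,0,0,37.4,1,-0.32,-0.02,0,0,0,37.4,1]}}

```text
t: 1.7
eef_pos: [0.5299, 0.0225, 0.2313]
tool_rot: [0.001, 0.762, 0.647, -0.0]
contact_force: [-0.4, 0.5, -0.0]
gripper_width: 1.002
grasp_force: 0.0
```

```bash
python3 - <<'E'
from m import *
o=get_obs();print(o['t'],o['eef_pos'].round(4),o['q'].round(2))
v,m=rel([.5294,.0183,.23]);print(np.degrees(np.arctan2(m[1,1],m[0,1])))
c=cam('wrist','w1');print(c['pose'].round(3))
for a,ce,mm in blobs(c,orange(c),30): print(a,ce.round(1),ray(c,ce,.055)[0].round(4))
E
```

```text
1.7 [0.5299 0.0225 0.2313] [-0.62  0.26  0.56  1.93 -0.16  1.   -0.16]
-9.336630564727502
[[ 0.987 -0.157 -0.044  0.54 ]
 [-0.163 -0.947 -0.276  0.091]
 [ 0.002  0.28  -0.96   0.374]
 [ 0.     0.     0.     1.   ]]
```

View pics/w1.png

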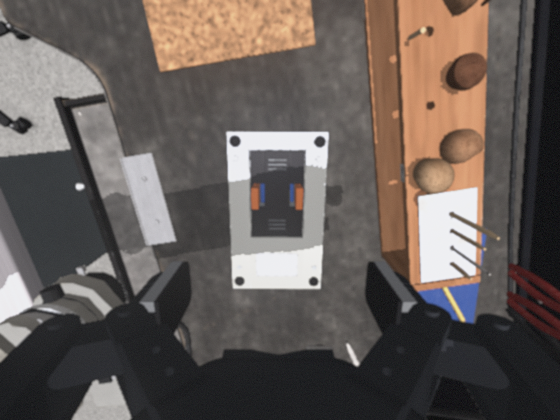

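The wrist picture shows the tester right way round, in the gripper's shadow. The tabs are at (255,197) and (299,197), the cover plate spans about (250..305, 150..238), and the tester's feet are at the corners.

```bash
cat >> m.py <<'E'
def tabs(c,z=.060,box=None,vmin=60):
    h=hsv(c).astype(int); m=(h[...,0]>3)&(h[...,0]<20)&(h[...,1]>150)&(h[...,2]>vmin)
    if box: k=np.zeros_like(m);k[box[1]:box[3],box[0]:box[2]]=1;m&=k
    b=sorted(blobs(c,m,40),key=lambda t:-t[0])[:2]
    return [(a,ce.round(1),ray(c,ce,z)[0].round(4),np.argwhere(q).min(0)[::-1],np.argwhere(q).max(0)[::-1]) for a,ce,q in b]
E
python3 - <<'E'
from m import *
c=dict(np.load('wrist.npz'))
t=tabs(c,.06,(230,170,325,225))
for x in t: print(x)
p=np.array([x[2] for x in t]);d=p[np.argmax(p[:,0])]-p[np.argmin(p[:,0])];print(p.mean(0),np.linalg.norm(d),np.degrees(np.arctan2(d[1],d[0])))
h=hsv(c).astype(int)
k=(h[...,2]>95)&(h[...,1]<60);k[:125]=0;k[298:]=0;k[:,:222]=0;k[:,:][:,332:]=0
# tester outline
m=max(blobs(c,k,300),key=lambda t:t[0])[2]
r=cv2.minAreaRect(np.argwhere(m)[:,::-1].astype(np.float32));q=cv2.boxPoints(r);P=ray(c,q,.044);print(q.round(),P.round(4),P.mean(0),np.linalg.norm(np.diff(P,axis=0),axis=1))
# feet
k=(h[...,2]<70);
for a,ce,_ in blobs(c,k,30):
    if a<200 and 222<ce[0]<332 and 125<ce[1]<298: print('foot',a,ce.round(1),ray(c,ce,.047)[0].round(4))
# black cover
k=(h[...,2]<85);k[:145]=0;k[242:]=0;k[:,:245]=0;k[:,310:]=0
m=max(blobs(c,k,300),key=lambda t:t[0])[2]
r=cv2.minAreaRect(np.argwhere(m)[:,::-1].astype(np.float32));q=cv2.boxPoints(r);P=ray(c,q,.044);print('cover',q.round(),P.round(4),P.mean(0),np.linalg.norm(np.diff(P,axis=0),axis=1))
E
```

```text
(np.int32(97), array([299. , 198.6]), array([0.5514, 0.0128, 0.06  ]), array([296, 189]), array([301, 208]))
[0.5514 0.0128 0.06  ] 0.0 0.0
[[222. 297.]
 [222. 125.]
 [331. 125.]
 [331. 297.]] [[ 0.4374 -0.1021  0.044 ]
 [ 0.4823  0.1023  0.044 ]
 [ 0.5974  0.0833  0.044 ]
 [ 0.5737 -0.1248  0.044 ]] [ 0.52268942 -0.01032074  0.044     ] [0.20932042 0.11663882 0.20944532]
foot 48 [234.4 140.6] [0.4925 0.0843 0.047 ]
foot 50 [319.5 141.5] [0.5828 0.0685 0.047 ]
foot 30 [239.2 280.5] [ 0.4642 -0.0813  0.047 ]
foot 33 [313.3 281.3] [ 0.5544 -0.0973  0.047 ]
cover [[251. 166.]
 [303. 166.]
 [303. 236.]
 [251. 236.]] [[ 0.5047  0.0543  0.044 ]
 [ 0.5617  0.0449  0.044 ]
 [ 0.5502 -0.0372  0.044 ]
 [ 0.4891 -0.0271  0.044 ]] [0.52642319 0.00872416 0.044     ] [0.05779805 0.08298185 0.06188731]
```

Request:
{"api": "arm_command", "payload": {"commands": [-0.0047,-0.0007,0.13,0,0,0.4,1,-0.0047,-0.0007,0.13,0,0,0.4,1,-0.0047,-0.0007,0.13,0,0,0.4,1,-0.0047,-0.0007,0.13,0,0,0.4,1,-0.0047,-0.0007,0.13,0,0,0.4,1]}}

```text
t: 2.25
eef_pos: [0.5275, 0.023, 0.1016]
tool_rot: [-0.0, 0.762, 0.648, -0.0]
contact_force: [-1.1, -0.2, 1.0]
gripper_width: 0.998
grasp_force: 0.0
```

```bash
python3 - <<'E'
from m import *
o=get_obs();print(o['t'],o['eef_pos'].round(4))
v,m=rel([.5285,.018,.046]);print(v.round(4),np.degrees(np.arctan2(m[1,1],m[0,1])))
c=cam('wrist','w2')
K=c['camera_matrix'];P=np.linalg.inv(c['pose'])
for z in (.062,): 
    q=K@(P[:3,:3]@np.array([.5285,.018,z])+P[:3,3]);print(q[:2]/q[2])
for x in tabs(c,.060,None,50): print(x)
E
```

```text
2.25 [0.5275 0.023  0.1016]
[-0.0048  0.0018  0.0556] -9.29050684657059
[281.29347843 243.19730492]
(np.int32(364), array([315.6, 243.5]), array([0.551 , 0.0133, 0.06  ]), array([309, 226]), array([321, 260]))
(np.int32(310), array([243.7, 243.3]), array([0.5036, 0.0212, 0.06  ]), array([239, 227]), array([249, 259]))
```

View pics/w2.png

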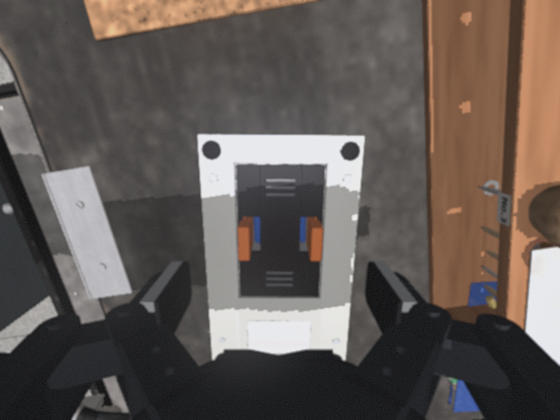

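Tabs show at (244,243) and (316,243). Their separation of 48 mm fits the sizes given, and the midpoint is (0.5275, 0.0175).

```bash
python3 - <<'E'
from m import *
for i in range(3):
    read_camera('wrist')
    o=get_obs();v,m=rel([.5275,.0175,.070]);print(o['t'],o['eef_pos'].round(4),v.round(4),np.degrees(np.arctan2(m[1,1],m[0,1])).round(2),o['contact_force'].round(2))
E
```

```text
2.35 [0.529  0.0226 0.1031] [-0.0054 -0.0007  0.0331] -9.33 [ 0.1  -0.47  0.96]
2.4 [0.5291 0.0225 0.1032] [-0.0053 -0.0008  0.0332] -9.34 [-0.16  0.62  0.63]
2.45 [0.529  0.0223 0.1032] [-0.0051 -0.0008  0.0332] -9.35 [0.16 1.44 0.99]
```

Request:
{"api": "arm_command", "payload": {"commands": [-0.005,-0.0008,0.02,0,0,0.3,1,-0.005,-0.0008,0.033,0,0,0.3,1,-0.005,-0.0008,0.033,0,0,0.3,1,-0.005,-0.0008,0.033,0,0,0.3,1]}}

```text
t: 2.85
eef_pos: [0.5262, 0.017, 0.0686]
tool_rot: [-0.0, 0.764, 0.645, 0.0]
contact_force: [-0.8, 0.4, -0.9]
gripper_width: 0.999
grasp_force: 0.0
```

```bash
python3 - <<'E'
from m import *
c=cam('wrist','w3')
for x in tabs(c,.060,None,50): print(x)
o=get_obs();v,m=rel([.5275,.0175,.046]);print(o['t'],o['eef_pos'].round(4),v.round(4),np.degrees(np.arctan2(m[1,1],m[0,1])).round(2),o['contact_force'].round(2))
E
```

```text
(np.int32(576), array([323.3, 254.5]), array([0.5508, 0.0139, 0.06  ]), array([314, 230]), array([331, 276]))
(np.int32(464), array([237.1, 255.9]), array([0.5034, 0.0211, 0.06  ]), array([231, 237]), array([244, 275]))
2.9 [0.5265 0.017  0.0689] [0.0007 0.0009 0.0229] -9.69 [-0.41  0.16 -0.31]
```

Request:
{"api": "arm_command", "payload": {"commands": [0,0,0.012,0,0,0,1,0,0,0.022,0,0,0,1,0,0,0.022,0,0,0,1,0,0,0.022,0,0,0,0.8,0,0,0.022,0,0,0,0.72], "force": 20}}

```text
t: 3.4
eef_pos: [0.5261, 0.0167, 0.0464]
tool_rot: [0.0, 0.764, 0.645, 0.0]
contact_force: [-0.1, 0.2, -0.2]
gripper_width: 0.723
grasp_force: 0.0
```

```bash
python3 - <<'E'
from m import *
read_camera('top');read_camera('top')
c=cam('wrist','w4')
for x in tabs(c,.060,None,50): print(x)
o=get_obs();v,m=rel([.5272,.0175,.046]);print(o['t'],o['eef_pos'].round(4),v.round(4),np.degrees(np.arctan2(m[1,1],m[0,1])).round(2),o['contact_force'].round(2),o['gripper_width'])
E
```

```text
(np.int32(1127), array([329. , 267.9]), array([0.5506, 0.0167, 0.06  ]), array([318, 236]), array([340, 297]))
(np.int32(680), array([231.5, 274.6]), array([0.5037, 0.0211, 0.06  ]), array([223, 252]), array([242, 297]))
3.55 [0.5262 0.0168 0.0465] [0.0008 0.0009 0.0006] -9.7 [ 0.13 -0.27  0.84] 0.7200063162923444
```

View pics/w4.png

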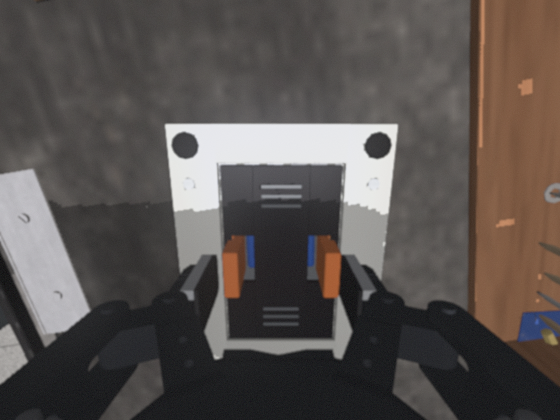

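Both tabs, at (232,270) and (330,267), lie between the pads. The gripper needs about 1 mm more along +x before it squeezes.

Request:
{"api": "arm_command", "payload": {"commands": [0.001,0.001,0.0,0,0,0,0.7,0.001,0.001,0.0,0,0,0,0.64,0.001,0.001,0.0,0,0,0,0.58,0.001,0.001,0.0,0,0,0,0.5,0.001,0.001,0.0,0,0,0,0.45,0.001,0.001,0.0,0,0,0,0.45], "force": 20}}

```text
t: 4.15
eef_pos: [0.5276, 0.0178, 0.0471]
tool_rot: [0.0, 0.764, 0.645, 0.001]
contact_force: [-1.8, 0.5, 9.3]
gripper_width: 0.525
grasp_force: 19.3
```

```bash
python3 - <<'E'
from m import *
c=cam('wrist','w5')
for x in tabs(c,.060,None,50): print(x)
o=get_obs();print(o['t'],o['eef_pos'].round(4),o['contact_force'].round(2),o['torque'].round(2),o['gripper_width'],o['grasp_force'])
E
```

```text
(np.int32(1080), array([315.2, 269. ]), array([0.5454, 0.0179, 0.06  ]), array([305, 237]), array([325, 299]))
(np.int32(756), array([239.5, 275.6]), array([0.5086, 0.0206, 0.06  ]), array([230, 252]), array([250, 299]))
4.2 [0.5276 0.0178 0.0471] [-1.15 -0.6   8.89] [ 0.12  0.38 -0.02] 0.5211756589486396 19.258275032043457
```

View pics/w5.png

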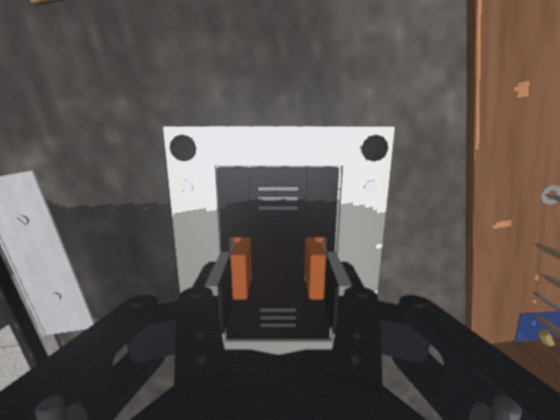

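Both tabs are in: gap 44 mm, grip 19 N. Lifting straight up.

Request:
{"api": "arm_command", "payload": {"commands": [0,0,-0.003,0,0,0,0.45,0,0,-0.008,0,0,0,0.45,0,0,-0.015,0,0,0,0.45,0,0,-0.025,0,0,0,0.45,0,0,-0.04,0,0,0,0.45,0,0,-0.06,0,0,0,0.45,0,0,-0.08,0,0,0,0.45,0,0,-0.08,0,0,0,0.45], "force": 30}}

```text
t: 5.0
eef_pos: [0.5289, 0.0177, 0.1291]
tool_rot: [0.001, 0.764, 0.645, 0.002]
contact_force: [0.9, 0.3, 0.2]
gripper_width: 0.508
grasp_force: 31.6
```

```bash
python3 - <<'E'
from m import *
c=cam('wrist','w6');t=cam('scene','s6')
cv2.imwrite('pics/c6.png',np.hstack([c['img'][100:420,100:460],cv2.resize(t['img'][160:280,200:335],(360,320))])[:,:,::-1])
o=get_obs();print(o['t'],o['eef_pos'].round(4),o['contact_force'].round(2),o['q'].round(2),o['torque'].round(2),o['gripper_width'],o['grasp_force'])
E
```

```text
5.1 [0.5273 0.0179 0.1268] [ 0.55 -1.01 -0.49] [-0.56  0.4   0.51  2.03 -0.28  0.77 -0.05] [-0.04  0.02 -0.  ] 0.5078859748252407 31.59735381603241
```

View pics/c6.png

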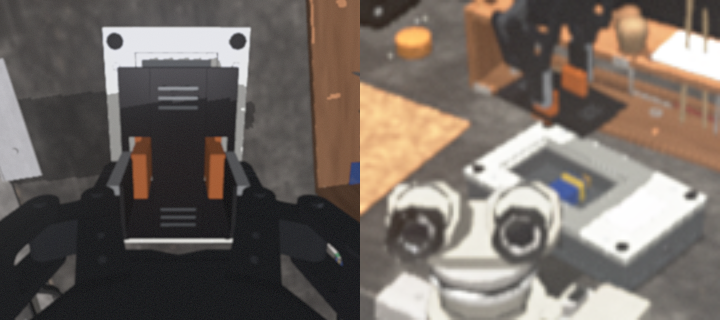

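The cover is off and level, with both tabs between the pads. The compartment shows the blue and yellow pack. Carrying the cover to the mat.

Request:
{"api": "arm_command", "payload": {"commands": [0.02,-0.01,0,0,0,-1,0.45,0.05,-0.024,0,0,0,-2.5,0.45,0.085,-0.041,0,0,0,-4,0.45,0.12,-0.057,0,0,0,-5.5,0.45,0.155,-0.074,0,0,0,-7,0.45,0.185,-0.089,0,0,0,-8.5,0.45,0.205,-0.098,0,0,0,-9.7,0.45,0.216,-0.1034,0,0,0,-9.7,0.45]}}

```text
t: 5.9
eef_pos: [0.4601, 0.25, 0.1254]
tool_rot: [-0.0, 0.706, 0.708, -0.001]
contact_force: [0.6, -1.2, -0.2]
gripper_width: 0.506
grasp_force: 31.6
```

Request:
{"api": "arm_command", "payload": {"commands": [0,0,0.02,0,0,0,0.45,0,0,0.045,0,0,0,0.45,0,0,0.065,0,0,0,0.45,0,0,0.075,0,0,0,0.45,0,0,0.075,0,0,0,0.45,0,0,0.075,0,0,0,0.45]}}

```text
t: 6.5
eef_pos: [0.462, 0.2476, 0.0516]
tool_rot: [0.0, 0.707, 0.707, 0.0]
contact_force: [1.1, 0.2, -1.1]
gripper_width: 0.505
grasp_force: 31.6
```

```bash
python3 - <<'E'
from m import *
c=cam('wrist');t=cam('scene')
cv2.imwrite('pics/c7.png',np.hstack([c['img'],cv2.resize(t['img'][170:260,140:260],(240,420))])[:,:,::-1])
o=get_obs();v,m=rel([.462,.248,.022]);print(o['t'],v.round(4),np.degrees(np.arctan2(m[1,1],m[0,1])),o['eef_pos'].round(4),o['contact_force'].round(2),o['q'].round(2),o['gripper_width'],o['grasp_force'])
E
```

```text
6.6 [-0.0002 -0.0003  0.0302] -0.016868749028300767 [0.4623 0.2482 0.0522] [ 0.16 -0.54 -0.03] [-0.9   0.51  0.36  2.07 -0.31  0.61 -0.33] 0.5069925993219526 31.595674753189087
```

View pics/c7.png

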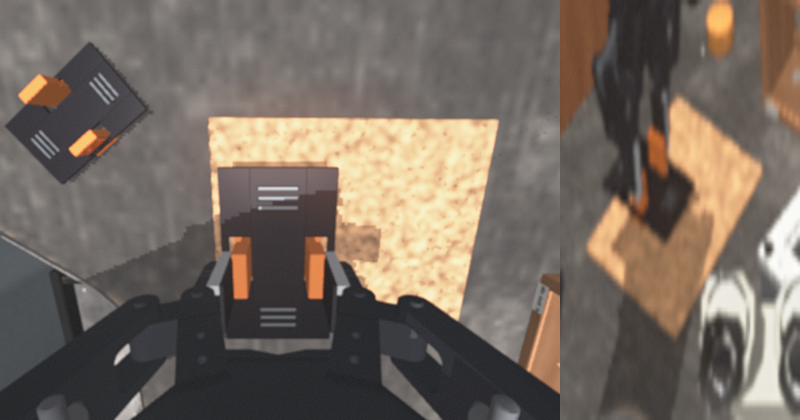

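The cover hangs level over the mat's near side: plate at (218..338, 168..338), mat's near edge at about x=212. I will shift 5 mm inward and lower it until it touches.

Request:
{"api": "arm_command", "payload": {"commands": [0,0.005,0.015,0,0,0,0.45,0,0.005,0.024,0,0,0,0.45,0,0.005,0.027,0,0,0,0.45,0,0.005,0.0285,0,0,0,0.45,0,0.005,0.0285,0,0,0,0.45,0,0.005,0.0285,0,0,0,0.45]}}

```text
t: 7.2
eef_pos: [0.4667, 0.2481, 0.0232]
tool_rot: [0.0, 0.707, 0.707, 0.0]
contact_force: [-0.2, 0.6, 0.6]
gripper_width: 0.507
grasp_force: 31.6
```

Request:
{"api": "arm_command", "payload": {"commands": [0,0,0.001,0,0,0,0.45,0,0,0.002,0,0,0,0.45,0,0,0.003,0,0,0,0.45,0,0,0.003,0,0,0,0.45]}}

```text
t: 7.6
eef_pos: [0.4667, 0.2481, 0.0205]
tool_rot: [-0.0, 0.707, 0.707, 0.0]
contact_force: [-3.2, -2.2, 8.2]
gripper_width: 0.508
grasp_force: 33.3
```

Contact at 8 N. Releasing.

Request:
{"api": "arm_command", "payload": {"commands": [0,0,0,0,0,0,0.6,0,0,0,0,0,0,0.7,0,0,0,0,0,0,0.85,0,0,0,0,0,0,0.9,0,0,-0.02,0,0,0,0.9,0,0,-0.05,0,0,0,0.9,0,0,-0.1,0,0,0,0.9,0,0,-0.1,0,0,0,0.9]}}

```text
t: 8.4
eef_pos: [0.4701, 0.2496, 0.1251]
tool_rot: [0.001, 0.707, 0.707, 0.005]
contact_force: [1.0, 0.4, 0.8]
gripper_width: 0.899
grasp_force: 0.0
```

```bash
python3 - <<'E'
from m import *
c=cam('wrist','w8')
o=get_obs();print(o['t'],o['eef_pos'].round(4),o['contact_force'].round(2),o['gripper_width'],o['q'].round(2))
T=tabs(c,.004+.028,None,50)
for x in T: print(x)
v,m=rel([.5275,.015,.2]);print(v.round(4),np.degrees(np.arctan2(m[1,1],m[0,1])))
E
```

```text
8.45 [0.4686 0.2492 0.1227] [0.23 0.39 0.4 ] 0.9021594880201772 [-0.95  0.4   0.43  2.03 -0.24  0.76 -0.38]
(np.int32(318), array([244.2, 214.8]), array([0.4422, 0.2493, 0.032 ]), array([239, 198]), array([249, 231]))
(np.int32(316), array([301.4, 214.9]), array([0.4898, 0.249 , 0.032 ]), array([297, 197]), array([306, 231]))
[-0.2339  0.0593 -0.0779] 0.00407234694531521
```

The cover stands on the mat, centred at (0.466, 0.249), and its tabs have sprung back to 48 mm between centres. Now over the bay, turning the gripper for the pack.

Request:
{"api": "arm_command", "payload": {"commands": [-0.03,0.008,-0.05,0,0,-8,0.9,-0.07,0.018,-0.07,0,0,-16,0.9,-0.11,0.03,-0.07,0,0,-24,0.9,-0.15,0.04,-0.07,0,0,-32,0.9,-0.19,0.05,-0.07,0,0,-40,0.9,-0.22,0.057,-0.07,0,0,-48,0.9,-0.234,0.059,-0.07,0,0,-56,0.9,-0.234,0.059,-0.07,0,0,-64,0.9]}}

```text
t: 9.25
eef_pos: [0.5251, 0.0107, 0.1887]
tool_rot: [-0.001, 0.224, 0.974, -0.001]
contact_force: [-0.3, 0.3, -0.4]
gripper_width: 0.903
grasp_force: 0.0
```

Request:
{"api": "arm_command", "payload": {"commands": [0,0,0,0,0,-8,0.8,0,0,0,0,0,-16.3,0.7,0,0,0,0,0,-16.3,0.6,0,0,0,0,0,-16.3,0.53,0,0,0,0,0,-16.3,0.53]}}

```text
t: 9.75
eef_pos: [0.5253, 0.014, 0.1894]
tool_rot: [-0.0, 0.086, 0.996, -0.0]
contact_force: [0.1, -0.1, 0.1]
gripper_width: 0.525
grasp_force: 0.0
```

```bash
python3 - <<'E'
from m import *
c=cam('wrist','w9')
o=get_obs();print(o['t'],o['eef_pos'].round(4),o['contact_force'].round(2),o['gripper_width'],o['q'].round(2))
h=hsv(c).astype(int)
v,m=rel([.5275,.015,.2]);print(v.round(4),np.degrees(np.arctan2(m[1,1],m[0,1])))
y=(((h[...,0]>95)&(h[...,0]<130)&(h[...,1]>110)&(h[...,2]>40))|((h[...,0]>18)&(h[...,0]<35)&(h[...,1]>110)&(h[...,2]>60))).astype(np.uint8)
y=cv2.morphologyEx(y,cv2.MORPH_CLOSE,np.ones((3,3)))
for a,ce,k in blobs(c,y,80):
    r=cv2.minAreaRect(np.argwhere(k)[:,::-1].astype(np.float32));P=ray(c,cv2.boxPoints(r),.029)
    print(a,ce.round(1),ray(c,ce,.029)[0].round(4),P.mean(0).round(4),P[:,:2].round(4).tolist(),np.linalg.norm(np.diff(P,axis=0),axis=1).round(4))
E
```

```text
9.8 [0.5254 0.0141 0.1895] [ 0.81  0.1  -0.33] 0.5314695447041375 [-0.38  0.28  0.28  1.97 -0.1   0.9   1.35]
[-0.0019  0.0013 -0.0105] 80.19143350665107
742 [282.1 198.1] [0.5263 0.0165 0.029 ] [0.5266 0.0169 0.029 ] [[0.5056, 0.0094], [0.5093, 0.0308], [0.5477, 0.0247], [0.5438, 0.0025]] [0.0217 0.0389 0.0225]
197 [547.5 276.6] [0.6683 0.2986 0.029 ] [0.6677 0.2985 0.029 ] [[0.6724, 0.2859], [0.6562, 0.2862], [0.663, 0.3109], [0.6793, 0.311]] [0.0162 0.0257 0.0163]
149 [230.3 333.3] [ 0.6811 -0.0735  0.029 ] [ 0.685  -0.0747  0.029 ] [[0.6709, -0.0802], [0.6738, -0.0636], [0.6991, -0.069], [0.6962, -0.0859]] [0.0168 0.0259 0.0172]
307 [162.7 366.5] [ 0.7148 -0.1679  0.029 ] [ 0.7151 -0.174   0.029 ] [[0.7164, -0.201], [0.6947, -0.1503], [0.7135, -0.1467], [0.7359, -0.198]] [0.0552 0.0191 0.0561]
298 [160.2 387.6] [ 0.7466 -0.1803  0.029 ] [ 0.7493 -0.1829  0.029 ] [[0.7511, -0.2099], [0.7302, -0.1581], [0.7473, -0.1555], [0.7688, -0.208]] [0.0559 0.0173 0.0567]
```

View pics/w9.png

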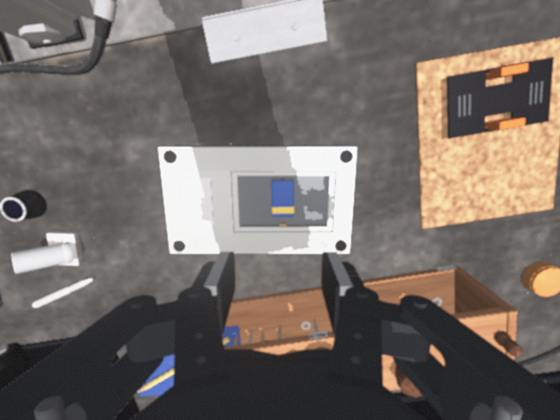

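The wrist picture shows the open bay with the pack at (282,198), centred in it and measuring 39 x 22 mm. The cover lies flat on the mat at (498,97), tabs up. Pack centre is (0.5266, 0.0169).

Request:
{"api": "arm_command", "payload": {"commands": [-0.0007,0.003,0.04,0,0,0,0.45,-0.0007,0.003,0.08,0,0,0,0.45,-0.0007,0.003,0.115,0,0,0,0.45,-0.0007,0.003,0.13,0,0,0,0.45,-0.0007,0.003,0.13,0,0,0,0.45,-0.0007,0.003,0.13,0,0,0,0.45]}}

```text
t: 10.4
eef_pos: [0.5271, 0.0168, 0.0601]
tool_rot: [0.0, 0.085, 0.996, -0.0]
contact_force: [0.7, 0.2, 0.9]
gripper_width: 0.45
grasp_force: 0.0
```

```bash
python3 - <<'E'
from m import *
c=cam('wrist','w10')
o=get_obs();print(o['t'],o['eef_pos'].round(4),o['contact_force'].round(2),o['gripper_width'])
h=hsv(c).astype(int)
v,m=rel([.5266,.0169,.015]);print(v.round(4),np.degrees(np.arctan2(m[1,1],m[0,1])))
y=(((h[...,0]>95)&(h[...,0]<130)&(h[...,1]>110)&(h[...,2]>40))|((h[...,0]>18)&(h[...,0]<35)&(h[...,1]>110)&(h[...,2]>60))).astype(np.uint8)
y=cv2.morphologyEx(y,cv2.MORPH_CLOSE,np.ones((3,3)))
for a,ce,k in blobs(c,y,400):
    r=cv2.minAreaRect(np.argwhere(k)[:,::-1].astype(np.float32));P=ray(c,cv2.boxPoints(r),.029)
    print(a,ce.round(1),P.mean(0).round(4),np.linalg.norm(np.diff(P,axis=0),axis=1).round(4))
E
```

```text
10.45 [0.5277 0.0169 0.0607] [ 0.48 -0.1   0.21] 0.4501259672070284
[ 0.0011 -0.0002  0.0457] 80.27267894882947
2144 [280.4 241.9] [0.5253 0.017  0.029 ] [0.0223 0.0414 0.0237]
```

View pics/w10.png

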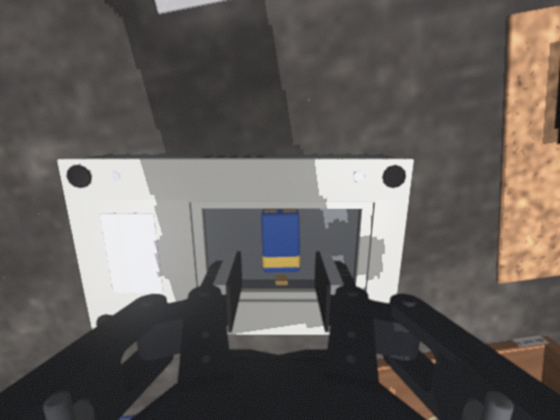

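The pack, at (281,242), lies midway between the fingers at (235,285) and (322,285). That was the tenth and last picture, so I go on by numbers.

Request:
{"api": "arm_command", "payload": {"commands": [0.001,0,0.012,0,0,0,0.45,0.001,0,0.024,0,0,0,0.45,0.001,0,0.035,0,0,0,0.45,0.001,0,0.044,0,0,0,0.45,0.001,0,0.044,0,0,0,0.45,0.001,0,0.044,0,0,0,0.45]}}

```text
t: 11.05
eef_pos: [0.5256, 0.0169, 0.0154]
tool_rot: [-0.0, 0.085, 0.996, -0.0]
contact_force: [0.2, -0.9, 0.8]
gripper_width: 0.452
grasp_force: 0.0
```

Request:
{"api": "arm_command", "payload": {"commands": [0,0,0,0,0,0,0.38,0,0,0,0,0,0,0.32,0,0,0,0,0,0,0.25,0,0,0,0,0,0,0.2,0,0,0,0,0,0,0.2,0,0,0,0,0,0,0.2], "force": 30}}

```text
t: 11.65
eef_pos: [0.5263, 0.0171, 0.0163]
tool_rot: [0.0, 0.084, 0.996, 0.0]
contact_force: [-1.4, -1.1, 6.5]
gripper_width: 0.269
grasp_force: 30.3
```

Gripped: 23 mm gap, 30 N. Lifting straight up to clear the mouth.

Request:
{"api": "arm_command", "payload": {"commands": [0,0,-0.006,0,0,0,0.2,0,0,-0.015,0,0,0,0.2,0,0,-0.03,0,0,0,0.2,0,0,-0.05,0,0,0,0.2,0,0,-0.075,0,0,0,0.2,0,0,-0.1,0,0,0,0.2,0,0,-0.11,0,0,0,0.2,0,0,-0.11,0,0,0,0.2]}}

```text
t: 12.45
eef_pos: [0.5267, 0.0171, 0.1273]
tool_rot: [0.001, 0.084, 0.996, 0.001]
contact_force: [0.4, 0.3, -0.2]
gripper_width: 0.272
grasp_force: 29.6
```

```bash
python3 - <<'E'
from m import *
c=cam('wrist','w11')
o=get_obs();print(o['t'],o['eef_pos'].round(4),o['contact_force'].round(2),o['gripper_width'],o['grasp_force'])
h=hsv(c).astype(int)
v,m=rel([.555,.248,.03]);print(v.round(4),np.degrees(np.arctan2(m[1,1],m[0,1])))
b=((h[...,0]>95)&(h[...,0]<130)&(h[...,1]>110)&(h[...,2]>40))
for a,ce,k in blobs(c,b,300): q=np.argwhere(k);print('blue',a,ce.round(1),q.min(0),q.max(0),ray(c,ce,.135)[0].round(4))
E
```

```text
12.5 [0.5259 0.0171 0.126 ] [ 0.35  0.65 -0.38] 0.2676642801818006 29.585871398448944
[0.0102 0.2324 0.0961] 80.31905294317369
blue 2690 [277.9 265.3] [232 253] [293 302] [0.5219 0.0163 0.135 ]
```

Request:
{"api": "arm_command", "payload": {"commands": [0.001,0.02,0,0,0,-1,0.2,0.002,0.05,0,0,0,-2.5,0.2,0.004,0.085,0,0,0,-4,0.2,0.006,0.125,0,0,0,-5.5,0.2,0.007,0.165,0,0,0,-7,0.2,0.009,0.2,0,0,0,-8.5,0.2,0.01,0.225,0,0,0,-9.7,0.2,0.01,0.232,0,0,0,-9.7,0.2]}}

```text
t: 13.3
eef_pos: [0.5533, 0.2526, 0.124]
tool_rot: [-0.001, -0.003, 1.0, 0.001]
contact_force: [0.2, 0.6, 0.1]
gripper_width: 0.269
grasp_force: 29.6
```

Request:
{"api": "arm_command", "payload": {"commands": [0,0,0.02,0,0,0,0.2,0,0,0.05,0,0,0,0.2,0,0,0.08,0,0,0,0.2,0,0,0.1,0,0,0,0.2,0,0,0.106,0,0,0,0.2,0,0,0.106,0,0,0,0.2,0,0,0.106,0,0,0,0.2]}}

```text
t: 14.0
eef_pos: [0.5555, 0.2473, 0.0204]
tool_rot: [0.0, 0.0, 1.0, 0.0]
contact_force: [0.9, -1.2, -0.5]
gripper_width: 0.271
grasp_force: 29.6
```

```bash
python3 - <<'E'
from m import *
o=get_obs();print(o['t'],o['eef_pos'].round(4),o['contact_force'].round(2),o['gripper_width'],o['grasp_force'])
v,m=rel([.555,.248,.01]);print(v.round(4),np.degrees(np.arctan2(m[1,1],m[0,1])))
E
```

```text
14.0 [0.5555 0.2473 0.0204] [ 0.91 -1.16 -0.45] 0.2709519534591837 29.58575338125229
[0.0005 0.0007 0.0104] 89.98146116316757
```

Lower in small steps; contact is expected near TCP z = 0.009.

Request:
{"api": "arm_command", "payload": {"commands": [0,0,0.004,0,0,0,0.2,0,0,0.007,0,0,0,0.2,0,0,0.009,0,0,0,0.2,0,0,0.01,0,0,0,0.2,0,0,0.011,0,0,0,0.2,0,0,0.011,0,0,0,0.2]}}

```text
t: 14.6
eef_pos: [0.555, 0.2474, 0.0094]
tool_rot: [-0.0, -0.0, 1.0, 0.0]
contact_force: [-1.2, -0.5, 5.4]
gripper_width: 0.271
grasp_force: 30.2
```

Request:
{"api": "arm_command", "payload": {"commands": [0,0,0.0005,0,0,0,0.3,0,0,0.0005,0,0,0,0.36,0,0,0.0,0,0,0,0.42,0,0,0,0,0,0,0.45,0,0,-0.01,0,0,0,0.45,0,0,-0.03,0,0,0,0.45,0,0,-0.07,0,0,0,0.45,0,0,-0.12,0,0,0,0.45]}}

```text
t: 15.4
eef_pos: [0.5537, 0.2467, 0.1291]
tool_rot: [-0.002, -0.0, 1.0, -0.001]
contact_force: [0.8, 0.8, -0.3]
gripper_width: 0.454
grasp_force: 0.0
```

Request:
{"api": "arm_command", "payload": {"commands": [0,0,-0.1,0,0,0,0.45,0,0,-0.1,0,0,0,0.45,0,0,-0.1,0,0,0,0.45]}}

```text
t: 15.7
eef_pos: [0.5591, 0.2489, 0.2375]
tool_rot: [0.006, 0.0, 1.0, 0.004]
contact_force: [0.0, 0.2, -0.3]
gripper_width: 0.449
grasp_force: 0.0
```

```bash
python3 - <<'E'
from m import *
o=get_obs();print(o['t'],o['eef_pos'].round(4),o['contact_force'].round(2))
c=cam('wrist','w12');s=cam('scene','s12')
h=hsv(c).astype(int)
b=((h[...,0]>95)&(h[...,0]<130)&(h[...,1]>110)&(h[...,2]>40))|((h[...,0]>21)&(h[...,0]<33)&(h[...,1]>185)&(h[...,2]>60))
b=cv2.morphologyEx(b.astype(np.uint8),cv2.MORPH_CLOSE,np.ones((3,3)))
for a,ce,k in blobs(c,b,250):
    r=cv2.minAreaRect(np.argwhere(k)[:,::-1].astype(np.float32));P=ray(c,cv2.boxPoints(r),.022);print('pack?',a,P.mean(0).round(4),np.linalg.norm(np.diff(P,axis=0),axis=1).round(4))
m=((h[...,0]>3)&(h[...,0]<13)&(h[...,1]>200)&(h[...,2]>60))
for a,ce,k in blobs(c,m,60): print('or',a,ce.round(1),ray(c,ce,.032)[0].round(4))
h=hsv(s).astype(int);b=((h[...,0]>95)&(h[...,0]<130)&(h[...,1]>110)&(h[...,2]>40))
for a,ce,k in blobs(s,b,10):
    if 150<ce[0]<330 and 180<ce[1]<260:print('scene blue',a,ce.round(1),ray(s,ce,.02)[0].round(4))
E
```

```text
15.7 [0.5591 0.2489 0.2375] [ 0.02  0.24 -0.27]
pack? 366 [0.5494 0.2452 0.022 ] [0.0193 0.0258 0.0197]
scene blue 65 [208.6 202.3] [0.5494 0.2442 0.02  ]
```

```bash
python3 - <<'E'
from m import *
c=cam('wrist');h=hsv(c).astype(int)
m=((h[...,0]>3)&(h[...,0]<14)&(h[...,1]>190)&(h[...,2]>100))
for a,ce,k in blobs(c,m,40): print('or',a,ce.round(1),ray(c,ce,.032)[0].round(4))
k=(h[...,2]<75)&(h[...,1]<120); 
for a,ce,q in blobs(c,k,800):
    r=cv2.minAreaRect(np.argwhere(q)[:,::-1].astype(np.float32));P=ray(c,cv2.boxPoints(r),.0165);print('blk',a,P.mean(0).round(4),np.linalg.norm(np.diff(P,axis=0),axis=1).round(4))
o=get_obs();print(o['t'],o['joint_vel'].round(3),o['eef_pos'].round(3))
E
```

```text
blk 9486 [0.4503 0.1605 0.0165] [0.0818 0.2189 0.0966]
blk 892 [0.5389 0.0844 0.0165] [0.1122 0.0129 0.1121]
blk 52703 [0.7844 0.249  0.0165] [0.2975 0.7313 0.2984]
15.85 [ 0.002  0.032 -0.005  0.028  0.001 -0.     0.001] [0.555 0.247 0.229]
```

```bash
python3 - <<'E'
from m import *
s=cam('scene');c=dict(np.load('wrist.npz'))
K=c['camera_matrix'];P=np.linalg.inv(c['pose'])
for p in [(.442,.249,.032),(.49,.249,.032),(.466,.28,.0165),(.466,.215,.0165),(.555,.248,.022)]:
    for n,cc in(('w',c),('s',s)):
        P=np.linalg.inv(cc['pose']);q=cc['camera_matrix']@(P[:3,:3]@np.array(p)+P[:3,3]);u,v=(q[:2]/q[2]).astype(int)
        print(n,p,u,v,hsv(cc)[v-1:v+2,u-1:u+2].reshape(-1,3).mean(0).round() if 0<v<419 and 0<u<559 else 'out')
h=hsv(s).astype(int);m=(h[...,0]>3)&(h[...,0]<20)&(h[...,1]>185)&(h[...,2]>70)
for a,ce,k in blobs(s,m,6):
    if 100<ce[0]<260 and 180<ce[1]<260: print('s',a,ce.round(1),ray(s,ce,.026)[0].round(4))
h=hsv(c).astype(int);print(h[::1].shape)
m=(h[...,0]>3)&(h[...,0]<20)&(h[...,1]>185)&(h[...,2]>60)
for a,ce,k in blobs(c,m,30): print('w',a,ce.round(1),ray(c,ce,.026)[0].round(4))
E
```

```text
w (0.442, 0.249, 0.032) 280 85 [ 16. 141. 235.]
s (0.442, 0.249, 0.032) 179 218 [ 12. 187. 227.]
w (0.49, 0.249, 0.032) 280 131 [ 17. 140. 235.]
s (0.49, 0.249, 0.032) 192 208 [ 14. 178. 242.]
w (0.466, 0.28, 0.0165) 307 109 [138.   9. 113.]
s (0.466, 0.28, 0.0165) 177 214 [ 43.  95. 157.]
w (0.466, 0.215, 0.0165) 250 109 [107.  12.  83.]
s (0.466, 0.215, 0.0165) 196 222 [ 4. 17. 76.]
w (0.555, 0.248, 0.022) 279 187 [113. 135. 144.]
s (0.555, 0.248, 0.022) 208 200 [113. 159. 153.]
s 13 [192.5 209.2] [0.4962 0.2538 0.026 ]
s 24 [179.3 219.5] [0.4437 0.2521 0.026 ]
s 11 [136.5 233.6] [0.3458 0.3021 0.026 ]
(420, 560, 3)
```

The tabs show at the expected pixels in two views and the pack lies flat beside the cover, so I am handing in.

```bash
python3 -c "
from station import hand_in
print(hand_in())"
```

```text
the job is handed in; nothing more can be done
None
```

I took the cover off and set it flat on the cork mat, tabs up, then set the battery pack flat beside it; the job was handed in at about 16 s, with no result given back.

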